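# Refit the hob knob and hold it pressed

### The job

The control knob of the little gas hob has come off and lies on the teal board: pick it up, turn it so that the flat in its bore matches the flat on the bare D-shaped stem (its white pointer then points to the white off dot, towards the burner), and push it fully home on the stem. Then press knob and stem right down against the valve spring, as for the spark igniter, and keep pressing: finish with the gripper still on the knob, holding it down. Leave the tea bowls, sugar pot, teapot and scoop where they are.

Things in the scene. Friction and masses are not known exactly. Their poses are not given: they have to be found in the camera images.
- knob_mid (a point): centre of the loose black knob, on its axis, 18 mm above its underside and 18 mm below its top; z = knob axis (up), x = the side of the white pointer and of the bore's flat. Starts upright on the board. Above this point is a finger wing 14 mm thick (y), 40 mm long (x), 18 mm high, to grip; a white line runs along its top from the middle to its +x end and down that end.
- knob: the same knob, black-enamelled zinc casting, 120 g, 36 mm high; origin at the centre of its underside. Its lower half is a hollow round skirt 18 mm high, 48 mm in diameter at the underside, 42 mm at its top. In the middle of the underside opens the D-shaped bore, 15 mm deep with a 3 mm deep flared mouth, 0.5 mm larger than the stem all round; its flat is on the +x side.
- stem_tip (a point): centre of the top end of the hob's bare upright brass stem; moves with it. z up, x = the side of its flat (towards off dot and burner). 10 mm diameter, flat 0.5 mm from the axis, chamfered tip; stands 23 mm above the glass; does not turn. Knob fully home: bore floor on the stem's end, x axes alike, knob_mid 3 mm above stem_tip, underside 8 mm above the glass (2 mm when pressed right down).
- stem (a joint): how far the stem is pressed down, in m: 0 at rest, 0.006 at its stop. The spring takes 4 N to begin and 9 N at the stop.
- hob: gas hob, fixed: steel, black glass top 72 mm above the board, 380 mm (x, front to back) by 280 mm (y); origin at the centre of its underside. The stem stands 140 mm from the origin towards -x (front); a white off dot is printed 36 mm from the stem towards +x. The burner and its pan support (to 42 mm above the glass, within 115 mm of their centre) are centred 55 mm from the origin towards +x.
- bowls: bystander: stack of three nested steel tea bowls, 110 mm across, 78 mm high; origin at the centre of its underside
- sugar_pot: bystander: glass sugar pot with a hinged steel lid, 86 mm across, 104 mm high; origin at the centre of its underside
- teapot: bystander: blue ceramic teapot with an arched bamboo handle, 132 mm across and a spout towards its +x reaching 114 mm, 192 mm high; origin at the centre of its underside
- scoop: bystander: white plastic scoop, 144 mm long (x), 36 mm wide, 22 mm high; origin under its middle
- knob_pointer (a point): outer end of the white pointer line, on the knob's top at the +x end of its wing, 20 mm from the knob's axis; axes as knob_mid
Not all that is in view belongs to the job. Several things look just like the knob: the one meant starts nearest to the robot's base.

How it is judged:
By the outcome, as a careful person would: the job done as asked, in the order asked, and still so for the second after the job is handed in, while the arm keeps its last pose, push and grip.
It also fails if it takes over 45 s, if anything falls off the work surface, if the arm or the gripper's body presses on something with over 40 N, if the wrist force passes 120 N, or if a joint passes its speed limit or range.

### The arm

A 6-joint arm with a two-finger parallel gripper is mounted at the origin on the work surface. World frame = base frame: x ahead of the robot, y to its left, z up, the work surface at z = 0. Lengths are in m, angles in degrees, forces in N, time in s.
With the tool pointing down it reaches from about 0.325 to 0.9 m from the base axis. Payload 6.1 kg.
Tool frame: the origin (TCP) lies at the very end of the fingers, on their centre line; the grasp point (between the pads) lies 19 mm behind it; z points along the fingers, y is the direction in which the jaws open and shut (so a half turn about z gives the same grasp; the last joint's range is limited). The gripper opens to 85 mm and grips with 20 to 120 N. Pads are 22 mm wide; open, the fingers measure 114 mm over their backs; the gripper's body (76 mm by 85 mm) begins 54 mm behind the grasp point. The pads swing forward as they close: fully open they stand 13 mm farther back than shut.
Start: joints at [57.462, 12.628, 87.462, -0, 79.91, -7.225], TCP at [0.267, 0.565, 0.194] pointing down, gripper open.
Joint ranges: [-170.65, 170.65], [-52.31, 119.04], [5.05, 147.46], [-71.25, 251.25], [11.57, 151.72], [-153.62, 153.62]. Speed limits (degrees/s): [147.25, 147.25, 172.46, 180, 180, 180].

### API

Orientations are given as a 3x3 rotation matrix whose columns are the frame's x, y, z axes.
In Python, from workcell import telemetry, eyes, ctrl gives the robot as it stands.
- The arm moves only by the tool move_arm, never from a script. Its argument "motion" is text: rows parted by semicolons, each of 7 numbers parted by spaces: the turn, a rotation vector about the tool's x, y, z in degrees, then the shift along the tool's x, y, z in mm, then the finger opening in mm, from 0 to 85.4. A call has 1 to 12 rows; each row shifts and turns the commanded pose from where the row before left it, along the tool's axes as they then stand; what a row does not reach is not made up. A row lasts 1/12 s, in which the tool goes at most 41.7 mm and 7.16 degrees, less where a joint would pass 70% of its speed; a pose out of reach is approached as far as the arm can. A call is refused whole if a number of a shift passes 41.7 or a number of a turn 7.16, either way. A call with a gripper value outside its range is refused whole. The fingers move at their own pace and stop on an object; "grip_force" is the grip in N (left out, the last holds). Time passes only in rows, so rows that do not move let the fingers close. It gives the time, the measured TCP pose, the force and the opening at its end, in the units of the state.
- telemetry.observe(): the state, without advancing time (a new reading comes with each control period).
- eyes.get_image(name): name is "scene" or "top" or "wrist"; returns the picture (480x640x3 uint8, red, green, blue); there is no depth.
- eyes.camera_info(name): a dict with "vfov" (degrees; the focal length in pixels is half the picture's height over the tangent of half this angle, whatever the lens; pixels are square), "cx", "cy" (the principal point, pixels), "rvec" (rotation vector, rad) and "tvec" (3), from world to camera coordinates, as OpenCV has them. Camera axes: x right, y down, z forward; pixel columns grow to the right and rows downward; lengths in m; the calibration is good to about 2 mm. A picture is of the moment at which its call begins: read the wrist's pose just before it. camera_info takes no time and is no camera call; for the wrist camera it gives the pose at the moment of the call.
- ctrl.finish_job(): hands the job in, once; it reports no verdict.
Trained networks look in the newest picture that a camera, given by its name, has taken for a name from the list of things; names that differ only in an ending like _2 or _b are one class to them, and where a whole thing is asked for, a point or a joint stands for the part that bears it (a point fixed in the world has none). Each returns a list of dicts, best first, with "conf" (0 to 1); they miss things now and then, are a little off and sometimes report something else, mostly with a low value. They report only what shows in the picture. A call takes as long as a camera call. They do not tell look-alikes from the thing itself.
- eyes.trace(target, camera): "region" (480x640 bool, what is visible of it) and "pixel" ([column, row] in pixels, amid what is visible of it).
- eyes.mark_of(target, camera): "pixel" ([column, row] in pixels: a listed point, or the origin of a listed thing).
The state is a dict: "clock": time; "q": joint angles; "dq": joint speeds; "joint_torque": joint torques, N m; "position": TCP position; "eef_rot": TCP orientation; "force": force on the tool from outside, world axes, zero at the start; "ft_torque": the same for the moment, N m; "width": finger opening in m.
Only numpy, scipy, OpenCV 4.12 (cv2) and the standard library are available. Lean on these libraries where they do the work, as an engineer would, in place of code of your own. Each camera call takes 0.05 s, during which the arm holds its last target.

## Working session

There is one attempt and no reset: what is moved stays moved. The work goes in short steps, Python scripts to look and compute and a tool call to move; the robot and the scene stay as the last step left them, time stands still between calls to the robot, and variables do not carry over. Pictures are saved under pics/ and viewed, and the job is handed in when it is done.

Besides the shell and the picture viewer there is one more tool, called as a command line: name --argument value ..., lists and objects as JSON in quotes. move_arm: Moves the arm, as the interface text tells. Its arguments: {"type":"object","properties":{"motion":{"type":"string"},"grip_force":{"type":"number"}},"required":["motion"]}

```bash
ls; mkdir -p pics; cat > h.py <<'E'
import numpy as np,cv2
from workcell import telemetry, eyes, ctrl
def cam(n):
    i=eyes.camera_info(n); f=240/np.tan(np.radians(i['vfov'])/2)
    R,_=cv2.Rodrigues(np.array(i['rvec'],float)); return f,i['cx'],i['cy'],R,np.array(i['tvec'],float).ravel(),i
def ray(n,px,c=None):
    f,cx,cy,R,t,_=c or cam(n); d=R.T@np.array([(px[0]-cx)/f,(px[1]-cy)/f,1]); return -R.T@t,d
def atz(n,px,z,c=None):
    o,d=ray(n,px,c); return o+d*(z-o[2])/d[2]
def proj(n,P,c=None):
    f,cx,cy,R,t,_=c or cam(n); p=R@np.array(P)+t; return [f*p[0]/p[2]+cx,f*p[1]/p[2]+cy]
def tri(a,b):
    (o1,d1),(o2,d2)=a,b; A=np.stack([d1,-d2],1); s=np.linalg.lstsq(A,o2-o1,rcond=None)[0]
    p,q=o1+s[0]*d1,o2+s[1]*d2; return (p+q)/2,np.linalg.norm(p-q)
def save(n,name):
    im=eyes.get_image(n); cv2.imwrite('pics/'+name,im[:,:,::-1]); return im
E
python3 - <<'E'
from h import *
np.set_printoptions(precision=4,suppress=True)
for n in ['scene','top','wrist']:
    save(n,n+'0.png'); i=cam(n)[5]; print(n,i)
    print(-cam(n)[3].T@cam(n)[4])
    for t in ['knob_mid','stem_tip','hob','knob_pointer']:
        for r in eyes.mark_of(t,n): print(n,t,np.round(r['pixel'],1),round(r['conf'],2))
s=telemetry.observe();print(s['clock'],s['position'],s['eef_rot'],s['force'],s['width'])
E
```

```text
pics
scene {'vfov': 49.375418490749674, 'cx': 316.49791812921325, 'cy': 244.02533368481122, 'rvec': array([ 2.1388,  0.8463, -0.3635]), 'tvec': array([-0.4033, -0.2128,  1.7174])}
[ 1.2614 -0.8072  0.9564]
scene knob_mid [184.  296.2] 0.88
scene knob_mid [180.2 327.7] 0.79
scene knob_mid [145.3 328.2] 0.75
scene stem_tip [306.9 232.2] 0.35
scene hob [310.7 228.8] 0.61
scene knob_pointer [171.3 328.9] 0.87
scene knob_pointer [186.9 293. ] 0.65
scene knob_pointer [142.3 328.3] 0.6
top {'vfov': 47.51656611497967, 'cx': 323.7244755486784, 'cy': 242.12779742054528, 'rvec': array([ 2.16  , -2.1021,  0.1548]), 'tvec': array([-0.0402,  0.5617,  1.3063])}
[ 0.3477 -0.048   1.3785]
top knob_mid [457.9 301.9] 0.73
top knob_mid [504.3 298.5] 0.68
top knob_mid [456.1 298. ] 0.57
top knob_mid [480.8 271.2] 0.56
top hob [330.4 201.7] 0.98
top knob_pointer [489.8 274.1] 0.8
top knob_pointer [508.9 289.5] 0.51
top knob_pointer [456.9 296.5] 0.5
wrist {'vfov': 58.31964460201861, 'cx': 323.7090548513849, 'cy': 239.88511536447982, 'rvec': array([-2.4525, -1.5524, -0.2146]), 'tvec': array([-0.6246, -0.0343,  0.3784])}
[0.2044 0.5941 0.3738]
0.75 [0.2672 0.565  0.1936] [[-0.904   0.4276 -0.    ]
 [ 0.4276  0.904   0.    ]
 [ 0.      0.     -1.    ]] [ 0.5821 -0.8506  0.6859] 0.08561766051816143
```

View pics/top0.png

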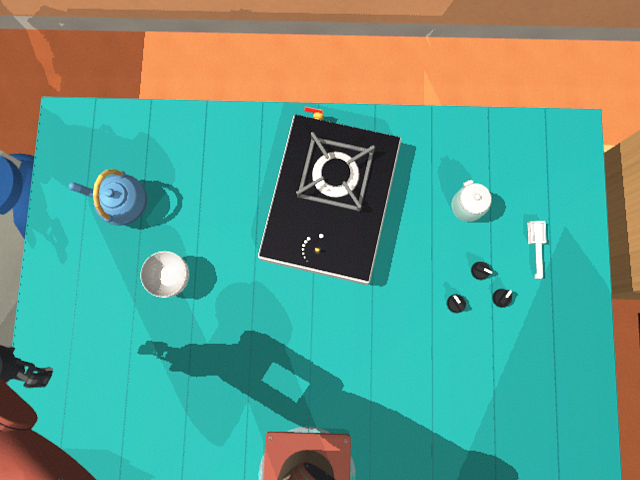

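View pics/scene0.png

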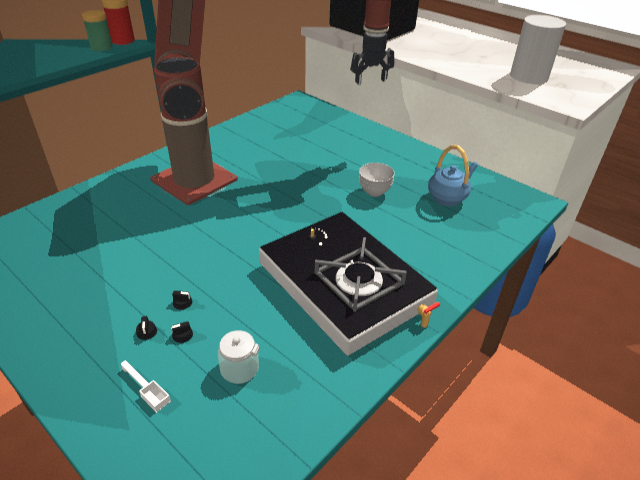

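View pics/wrist0.png

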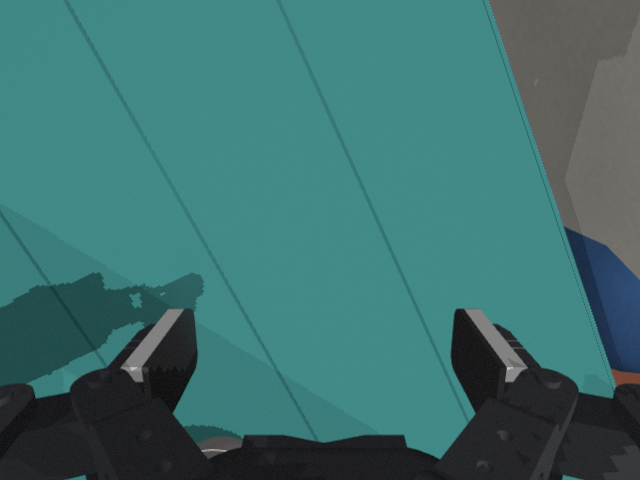

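```bash
python3 - <<'E'
from h import *
im=cv2.imread('pics/top0.png'); a=cv2.resize(im[240:340,420:560],None,fx=5,fy=5,interpolation=cv2.INTER_CUBIC); cv2.imwrite('pics/c1.png',a)
im=cv2.imread('pics/scene0.png'); a=cv2.resize(im[260:360,110:230],None,fx=5,fy=5,interpolation=cv2.INTER_CUBIC); cv2.imwrite('pics/c2.png',a)
for px in [(457.9,301.9),(504.3,298.5),(480.8,271.2)]: p=atz('top',px,.028); print(p,np.hypot(p[0],p[1]))
for px in [(184,296),(180,328),(145,328)]: p=atz('scene',px,.028); print(p,np.hypot(p[0],p[1]))
print(atz('top',(330.4,201.7),0))
E
```

```text
[ 0.42512194 -0.35851797  0.028     ] 0.5561149139214057
[ 0.43657551 -0.47225759  0.028     ] 0.6431371641642675
[ 0.50247226 -0.41591317  0.028     ] 0.6522745848001434
[ 0.43491924 -0.35637862  0.028     ] 0.5622814833307347
[ 0.5112609  -0.42401415  0.028     ] 0.6642105919511525
[ 0.45366807 -0.47899641  0.028     ] 0.6597365218072722
[ 0.6763258  -0.03843832  0.        ]
```

View pics/c1.png

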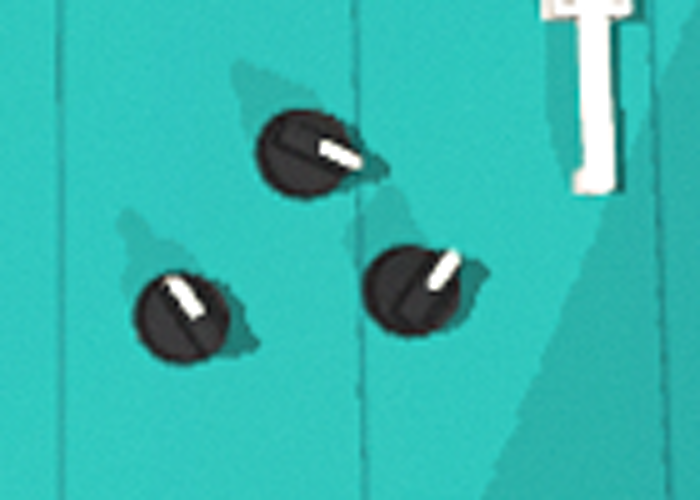

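View pics/c2.png

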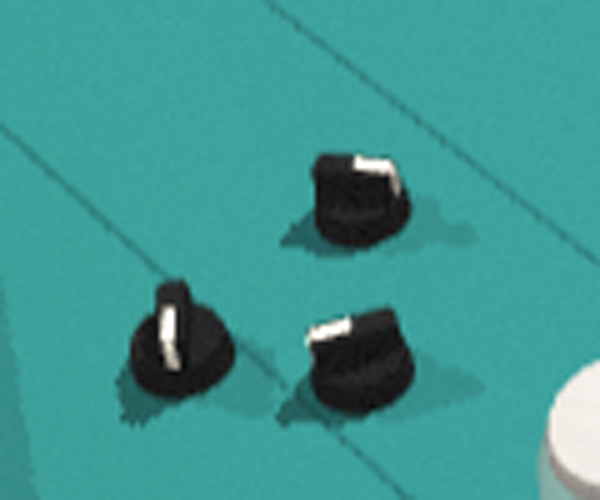

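```bash
python3 - <<'E'
from h import *
np.set_printoptions(precision=4,suppress=True)
# wing line in top crop; stem & dot 
im=cv2.imread('pics/top0.png'); a=cv2.resize(im[215:275,285:355],None,fx=10,fy=10,interpolation=cv2.INTER_CUBIC); cv2.imwrite('pics/c3.png',a)
print(atz('top',(317,250),.095))
E
```

```text
[ 0.5351 -0.0103  0.095 ]
```

View pics/c3.png

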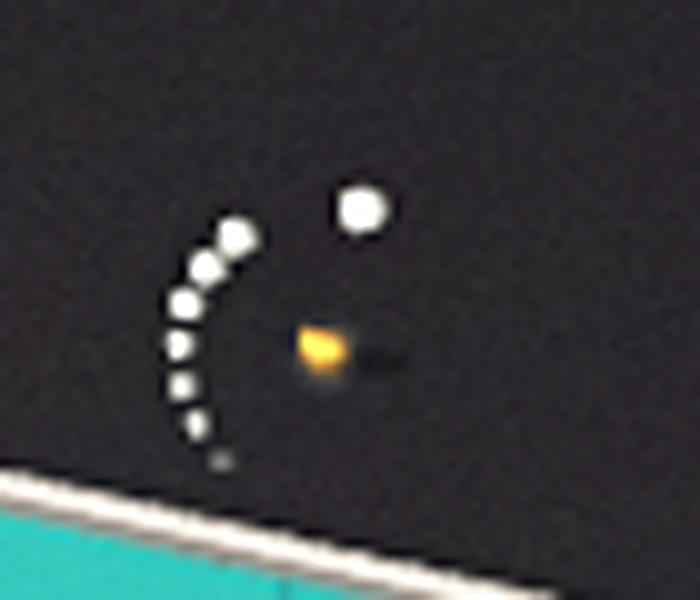

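```bash
python3 - <<'E'
from h import *
np.set_printoptions(precision=4,suppress=True)
g=lambda a,b,x0,y0,s:((a+.5)/s+x0-.5,(b+.5)/s+y0-.5)
T=lambda a,b,z:atz('top',g(a,b,420,240,5),z)
i,o,e=T(198,315,.036),T(172,280,.036),T(210,355,.034)
yaw=lambda v:np.degrees(np.arctan2(v[1],v[0]))
print(i,o,e,yaw(o-i),yaw(o-e),np.linalg.norm(o-e))
# knob 2-view
print(tri(ray('top',(457,300)),ray('scene',(184,296.2))))
S=lambda a,b,z:atz('top',g(a,b,285,215,10),z)
tip=S(322,345,.095); dot=S(361,208,.072); print(tip,dot,yaw(dot-tip),np.linalg.norm((dot-tip)[:2]))
c=[atz('top',p,.072) for p in [(295,115),(400,137),(370,282),(260,257)]]
for k in range(4): print(c[k],yaw(c[k]-c[(k+1)%4]),np.linalg.norm(c[k]-c[(k+1)%4]))
print(telemetry.observe()['clock'])
E
```

```text
[ 0.423  -0.3598  0.036 ] [ 0.4398 -0.3473  0.036 ] [ 0.4039 -0.3659  0.034 ] 36.776019541158526 27.368445317081957 0.04045776189772166
(array([ 0.4309, -0.356 ,  0.0241]), np.float64(0.0030839340908851817))
[ 0.5374 -0.0096  0.095 ] [ 0.5747 -0.0174  0.072 ] -11.777219382513382 0.038123746533524835
[0.8812 0.0563 0.072 ] 78.92471700435327 0.2698751558516307
[ 0.8294 -0.2086  0.072 ] -10.793797149433447 0.3716263514149457
[ 0.4643 -0.139   0.072 ] -101.31441938736174 0.27206462020708605
[0.5177 0.1278 0.072 ] 168.86883329563432 0.37048652529408466
0.75
```

move_arm --motion "0 0 3.5 -37.5 -3.5 0 85; 0 0 3.5 -37.5 -3.5 0 60; 0 0 3.5 -37.5 -3.5 0 45; 0 0 3.5 -37 -3.5 0 45; 0 0 3.5 -37 -3.5 0 45; 0 0 3.5 -37 -3.5 0 45; 0 0 3.5 -36.5 -3.5 0 45; 0 0 3.5 -36.5 -3.5 0 45; 0 0 3.5 -36.5 -3.5 0 45; 0 0 3.5 -36 -3.5 0 45; 0 0 3.5 -36 -3.5 0 45; 0 0 3.5 -36 -3.5 0 45"

```text
clock: 1.75
position: [0.5475, 0.2324, 0.1937]
eef_rot: [[-0.383, 0.924, 0.001], [0.924, 0.383, 0.0], [-0.0, 0.001, -1.0]]
force: [0.4, -0.2, -0.0]
width: 0.0448
```

move_arm --motion "0 0 3.5 -35.5 -3.5 0 45; 0 0 3.5 -35.5 -3.5 0 45; 0 0 3.5 -35.5 -3.5 0 45; 0 0 3.5 -35 -3.5 0 45; 0 0 3.5 -35 -3.5 0 45; 0 0 3.5 -35 -3.5 0 45; 0 0 3.5 -34.5 -3.5 0 45; 0 0 3.5 -34.5 -3.5 0 45; 0 0 3.5 -34 -3.5 0 45; 0 0 3.5 -34 -3.5 0 45; 0 0 3.5 -34 -3.5 0 45; 0 0 3.5 -34 -3.5 0 45"

```text
clock: 2.75
position: [0.5311, -0.1766, 0.1938]
eef_rot: [[0.334, 0.943, 0.001], [0.943, -0.334, -0.0], [-0.0, 0.001, -1.0]]
force: [0.3, 0.6, 0.3]
width: 0.045
```

move_arm --motion "0 0 4.7 -31.5 -9.5 8 45; 0 0 4.7 -32 -7 8 45; 0 0 4.7 -33 -4 8 45; 0 0 4.7 -33 -1.5 8 45; 0 0 4.7 -33 1 8 45; 0 0 4.7 -33 4 8 45; 0 0 4.7 -32 6.5 8 45; 0 0 4.7 -31.5 9 8 45; 0 0 0 0 0 0 45"

```text
clock: 3.5
position: [0.3724, -0.3913, 0.1281]
eef_rot: [[0.842, 0.539, -0.003], [0.539, -0.842, -0.0], [-0.002, -0.001, -1.0]]
force: [-0.0, 0.7, 0.1]
width: 0.0447
```

```bash
python3 - <<'E'
from h import *
np.set_printoptions(precision=4,suppress=True)
s=telemetry.observe();print(s['clock'],s['position'],s['q'],np.degrees(np.arctan2(s['eef_rot'][1][0],s['eef_rot'][0][0])))
c=cam('wrist');save('wrist','w1.png')
for t,z in [('knob_mid',.018),('knob_pointer',.036),('knob',0)]:
    for r in eyes.mark_of(t,'wrist'): print(t,np.round(r['pixel'],1),round(r['conf'],2),atz('wrist',r['pixel'],z,c))
E
```

```text
3.5 [ 0.3724 -0.3913  0.1281] [-54.6948   4.3868 103.9173  -0.141   71.767    2.7393] 32.61016509307502
knob_mid [479.7 205. ] 0.88 [ 0.4388 -0.4751  0.018 ]
knob_mid [479.1  67. ] 0.63 [ 0.5081 -0.4199  0.018 ]
knob_pointer [505.2  95.5] 0.98 [ 0.4992 -0.4389  0.036 ]
knob_pointer [518.1 196.2] 0.97 [ 0.456  -0.4847  0.036 ]
knob_pointer [323.1  99.1] 0.83 [ 0.4386 -0.348   0.036 ]
knob [472.  195.2] 0.79 [ 0.442  -0.4734  0.    ]
knob [470.5  73.6] 0.75 [ 0.5066 -0.4217  0.    ]
knob [320.  130.9] 0.58 [ 0.4208 -0.3567  0.    ]
```

View pics/w1.png

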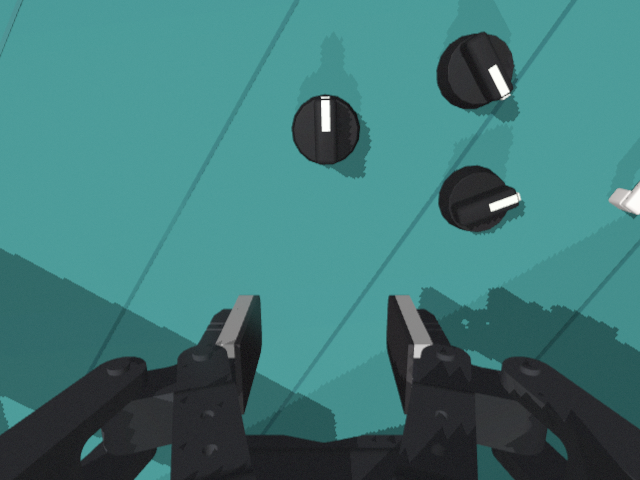

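```bash
python3 - <<'E'
from h import *
np.set_printoptions(precision=4,suppress=True)
im=cv2.imread('pics/w1.png').astype(int); c=cam('wrist')
m=(im.min(2)>170); m[:, :290]=0; m[:,360:]=0; m[170:]=0
v,u=np.nonzero(m); print(len(u),u.min(),u.max(),v.min(),v.max())
for r in range(v.min(),v.max()+1,4): print(r,u[v==r].min(),u[v==r].max(),u[v==r].mean())
k=v>101
a=np.polyfit(v[k],u[k],1); p=[np.polyval(a,103),np.polyval(a,129)]
A,B=atz('wrist',(p[1],129),.036,c),atz('wrist',(p[0],103),.036,c); d=B-A; print(A,B,np.degrees(np.arctan2(d[1],d[0])))
# pointer ends
for vv in (96.5,101.5,131.5): print(vv,atz('wrist',(np.polyval(a,vv),vv),.036,c))
# skirt outline (dark) ellipse
g=im.max(2)<70; g=g.astype(np.uint8); g[:85]=0; g[172:]=0; g[:,:285]=0; g[:,362:]=0
v,u=np.nonzero(g|m); print('skirt',u.min(),u.max(),v.min(),v.max())
for q in [(u.min(),130),(u.max(),130)]: print(atz('wrist',q,.0,c))
print(atz('wrist',((u.min()+u.max())/2,(v.min()+v.max())/2),.0,c))
s=telemetry.observe();R=np.array(s['eef_rot']);P=np.array(s['position'])
print(R.T@(np.array([.423,-.357,.02])-P))
E
```

```text
287 321 329 96 131
96 328 328 328.0
100 321 328 324.5
104 321 329 325.0
108 321 329 325.0
112 321 329 325.0
116 321 329 325.0
120 322 329 325.5
124 322 329 325.5
128 322 329 325.5
[ 0.4291 -0.3543  0.036 ] [ 0.4417 -0.3456  0.036 ] 34.5120473830519
96.5 [ 0.4448 -0.3435  0.036 ]
101.5 [ 0.4424 -0.3451  0.036 ]
131.5 [ 0.4278 -0.3551  0.036 ]
skirt 292 359 95 164
[ 0.415  -0.3356  0.    ]
[ 0.4406 -0.3748  0.    ]
[ 0.4281 -0.355   0.    ]
[ 0.0553 -0.0002  0.1099]
```

move_arm --motion "0 0 -1.8 33 -0.3 0 45; 0 0 0 33 -0.4 10 45; 0 0 0 0 0 30 45; 0 0 0 0 0 30 45; 0 0 0 0 0 25 45; 0 0 0 0 0 12 45; 0 0 0 0 0 0 45"

```text
clock: 4.28
position: [0.4295, -0.3473, 0.0197]
eef_rot: [[0.819, 0.574, -0.004], [0.574, -0.819, 0.004], [-0.001, -0.006, -1.0]]
force: [0.1, 0.5, 0.2]
width: 0.0452
```

```bash
python3 - <<'E'
from h import *
np.set_printoptions(precision=4,suppress=True)
s=telemetry.observe();print(s['clock'],s['position'],s['force'])
save('wrist','w2.png');save('scene','s2.png')
im=cv2.imread('pics/s2.png'); a=cv2.resize(im[200:360,90:290],None,fx=4,fy=4,interpolation=cv2.INTER_CUBIC); cv2.imwrite('pics/c4.png',a[:600])
E
```

```text
4.2833 [ 0.4295 -0.3473  0.0197] [0.0819 0.5259 0.1536]
```

View pics/w2.png

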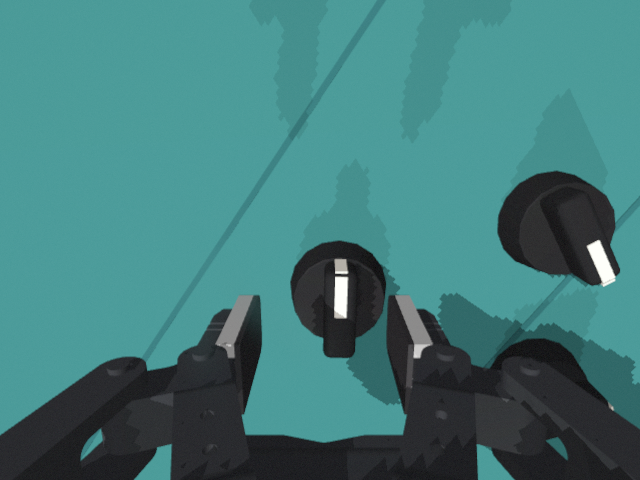

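View pics/c4.png

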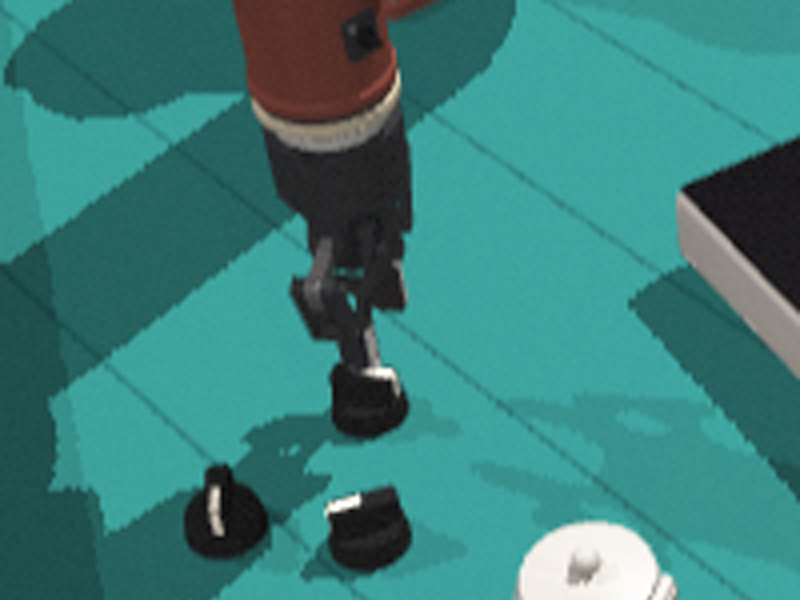

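```bash
python3 - <<'E'
from h import *
np.set_printoptions(precision=4,suppress=True)
c=cam('wrist'); s=telemetry.observe();R=np.array(s['eef_rot']);P=np.array(s['position'])
for q in [(341,272),(340.5,318),(339.5,346)]:
    w=atz('wrist',q,.036,c); print(q,w,R.T@(w-P))
for q in [(338.5,292)]:
    pass
print(proj('wrist',P,c),proj('wrist',P-R[:,2]*.019,c))
# skirt extremes
w=[atz('wrist',q,0.004,c) for q in [(290,288),(386,288)]]; m=(w[0]+w[1])/2; print(w,R.T@(m-P))
w=atz('wrist',(338,241),0.0,c);print(R.T@(w-P))
E
```

```text
(341, 272) [ 0.4412 -0.3519  0.036 ] [ 0.0071  0.007  -0.0125]
(340.5, 318) [ 0.4241 -0.3638  0.036 ] [-0.0137  0.007  -0.0125]
(339.5, 346) [ 0.413  -0.3712  0.036 ] [-0.0271  0.0067 -0.0125]
[np.float64(324.1422317507892), np.float64(277.3413242034085)] [np.float64(324.1128640326276), np.float64(294.1122008854284)]
[array([ 0.4109, -0.3438,  0.004 ]), array([ 0.4383, -0.3829,  0.004 ])] [-0.013   0.0069  0.0195]
[0.0102 0.0068 0.0235]
```

```bash
python3 - <<'E'
from h import *
np.set_printoptions(precision=4,suppress=True)
c=cam('wrist'); s=telemetry.observe();R=np.array(s['eef_rot']);P=np.array(s['position'])
C=-c[3].T@c[4]; print('cam in tool',R.T@(C-P)); print(R.T@c[3].T)
for x in (-.011,0,.011):
  for z in (0,-.006,-.02,-.04):
    print(x,z,*[np.round(proj('wrist',P+R@np.array([x,y,z]),c)) for y in (-.0225,.0225)])
q=s['q'];print(q)
print([np.round(proj(n,[.4241,-.3638,.036])) for n in('top','scene')],[np.round(proj(n,[.4278,-.355,.036])) for n in('top','scene')])
E
python3 -c "
import cv2;im=cv2.imread('pics/w2.png');cv2.imwrite('pics/c5.png',cv2.resize(im[220:420,180:450],None,fx=2.9,fy=2.9,interpolation=cv2.INTER_CUBIC))"
```

```text
cam in tool [ 0.0684  0.0001 -0.1801]
[[-0.0003 -0.9621 -0.2727]
 [ 1.      0.0002 -0.0016]
 [ 0.0016 -0.2727  0.9621]]
-0.011 0 [275. 300.] [374. 300.]
-0.011 -0.006 [273. 306.] [375. 306.]
-0.011 -0.02 [269. 320.] [379. 320.]
-0.011 -0.04 [262. 345.] [386. 345.]
0 0 [274. 277.] [375. 277.]
0 -0.006 [272. 282.] [376. 282.]
0 -0.02 [268. 295.] [380. 295.]
0 -0.04 [261. 317.] [387. 317.]
0.011 0 [273. 254.] [375. 254.]
0.011 -0.006 [271. 258.] [377. 258.]
0.011 -0.02 [267. 269.] [381. 269.]
0.011 -0.04 [260. 289.] [388. 289.]
[-47.2084  13.9322 105.5959   0.0064  60.4383   7.8285]
[array([461., 302.]), array([178., 293.])] [array([457., 301.]), array([182., 292.])]
```

View pics/c5.png

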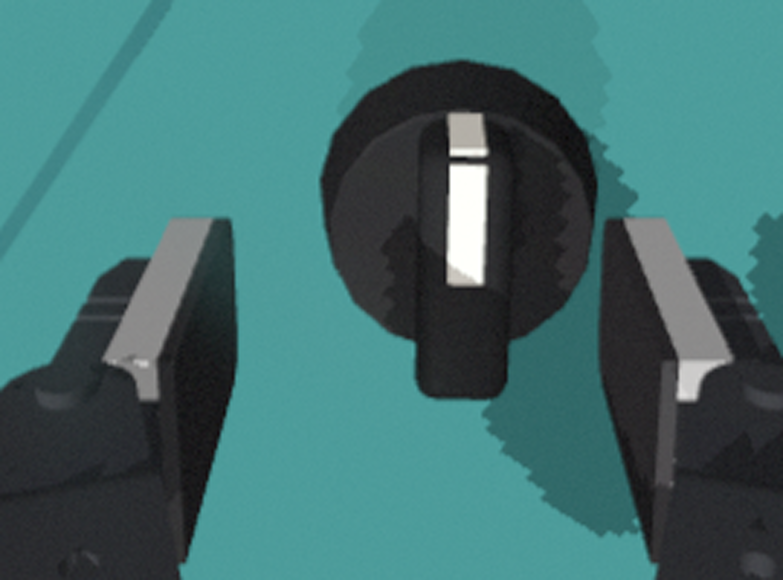

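```bash
python3 - <<'E'
from h import *
np.set_printoptions(precision=4,suppress=True)
s=telemetry.observe();R=np.array(s['eef_rot']);P=np.array(s['position'])
im=cv2.imread('pics/s2.png'); x0,y0=140,220
a=cv2.resize(im[y0:y0+95,x0:x0+100],None,fx=6,fy=6,interpolation=cv2.INTER_CUBIC)
for z,col in ((0,(0,0,255)),(-.019,(0,255,0)),(-.04,(255,0,0))):
  for y in(-.0225,.0225):
    q=proj('scene',P+R@np.array([0,y,z])); print(z,y,q); cv2.circle(a,(int((q[0]-x0+.5)*6),int((q[1]-y0+.5)*6)),4,col,-1)
cv2.imwrite('pics/c6.png',a)
E
```

```text
0 -0.0225 [np.float64(188.35981159636148), np.float64(288.8305907109747)]
0 0.0225 [np.float64(182.44538150121122), np.float64(301.8705325613005)]
-0.019 -0.0225 [np.float64(187.3082893861335), np.float64(283.38272844516496)]
-0.019 0.0225 [np.float64(181.30740402000706), np.float64(296.40199998745766)]
-0.04 -0.0225 [np.float64(186.12253534049452), np.float64(277.239420525528)]
-0.04 0.0225 [np.float64(180.02345747102294), np.float64(290.23201539447325)]
```

View pics/c6.png

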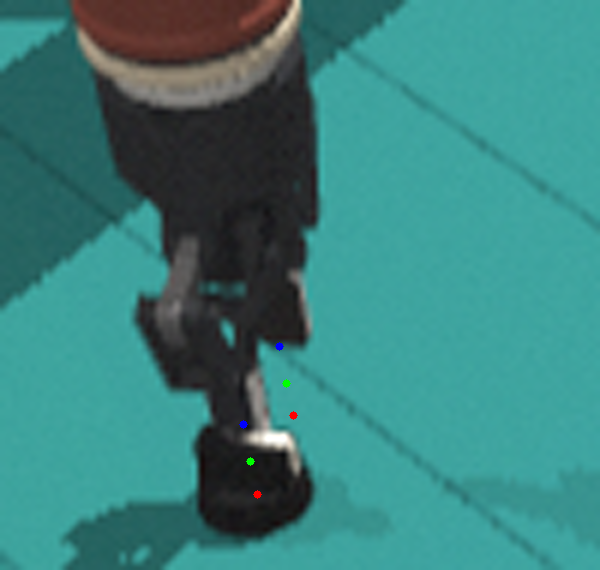

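```bash
cat >> h.py <<'E'
def shot(name):
    s=telemetry.observe(); c=cam('wrist'); im=save('wrist',name); return s,c,im
E
python3 - <<'E'
from h import *
np.set_printoptions(precision=4,suppress=True)
s,c,im=shot('w3.png');R=np.array(s['eef_rot']);P=np.array(s['position'])
print(s['clock'],P,s['dq'],-c[3].T@c[4])
a=cv2.imread('pics/w2.png').astype(int)-im[:,:,::-1]; print(abs(a).mean(), abs(a).max())
for t in('knob_mid','knob_pointer'):
  z=.018 if t=='knob_mid' else .036
  for r in eyes.mark_of(t,'wrist'): w=atz('wrist',r['pixel'],z,c);print(t,r['pixel'],r['conf'],w,R.T@(w-P))
s=telemetry.observe();print(s['clock'],s['position'])
E
```

```text
4.3833 [ 0.4314 -0.3502  0.0235] [-0.5954 -1.4699 -1.3564 -0.083  -0.1286  0.0862] [ 0.4874 -0.311   0.2036]
5.392351345486111 228
knob_mid [548.4, 225.7] 0.77 [ 0.5068 -0.419   0.018 ] [0.0224 0.0996 0.0055]
knob_mid [331.2, 294.8] 0.7 [ 0.4245 -0.3591  0.018 ] [-0.0107  0.0033  0.0055]
knob_pointer [599.1, 405.7] 0.75 [ 0.4559 -0.4855  0.036 ] [-0.0574  0.1249 -0.0125]
knob_pointer [592.6, 280.4] 0.65 [ 0.4981 -0.4398  0.036 ] [ 0.0034  0.1116 -0.0125]
knob_pointer [328.5, 270.7] 0.64 [ 0.4387 -0.3473  0.036 ] [ 0.0077  0.0018 -0.0125]
4.5333 [ 0.4319 -0.3518  0.0249]
```

move_arm --motion "0 0 0 0 0 0 45; 0 0 0 0 0 0 45; 0 0 0 0 0 0 45; 0 0 0 0 0 0 45"

```text
clock: 4.87
position: [0.4307, -0.3507, 0.0231]
eef_rot: [[0.82, 0.572, 0.0], [0.572, -0.82, -0.001], [0.0, 0.001, -1.0]]
force: [0.0, -0.2, 0.8]
width: 0.0451
```

```bash
python3 - <<'E'
from h import *
np.set_printoptions(precision=4,suppress=True)
s,c,im=shot('w4.png');R=np.array(s['eef_rot']);P=np.array(s['position'])
print(s['clock'],P,R[:,0],s['dq'],s['width'])
for t in('knob_mid','knob_pointer'):
  z=.018 if t=='knob_mid' else .036
  for r in eyes.mark_of(t,'wrist'): w=atz('wrist',r['pixel'],z,c);print(t,r['pixel'],r['conf'],w,R.T@(w-P))
s=telemetry.observe();print(s['clock'],s['position'])
E
```

```text
4.8667 [ 0.4307 -0.3507  0.0231] [0.8204 0.5718 0.0001] [ 0.0765  0.2748  0.0942  0.0546 -0.1028  0.0229] 0.04506123506691756
knob_mid [331.3, 293.9] 0.76 [ 0.4243 -0.3592  0.018 ] [-0.0101  0.0033  0.0051]
knob_mid [551.4, 223.6] 0.63 [ 0.5074 -0.4198  0.018 ] [0.0234 0.1005 0.0051]
knob_pointer [599.9, 403.3] 0.83 [ 0.4562 -0.485   0.036 ] [-0.0558  0.1247 -0.0129]
knob_pointer [594.5, 277.7] 0.81 [ 0.4986 -0.4398  0.036 ] [ 0.0048  0.1119 -0.0129]
knob_pointer [330.9, 267.8] 0.57 [ 0.4397 -0.3478  0.036 ] [ 0.0091  0.0028 -0.0129]
5.0167 [ 0.4305 -0.3504  0.0226]
```

View pics/w4.png

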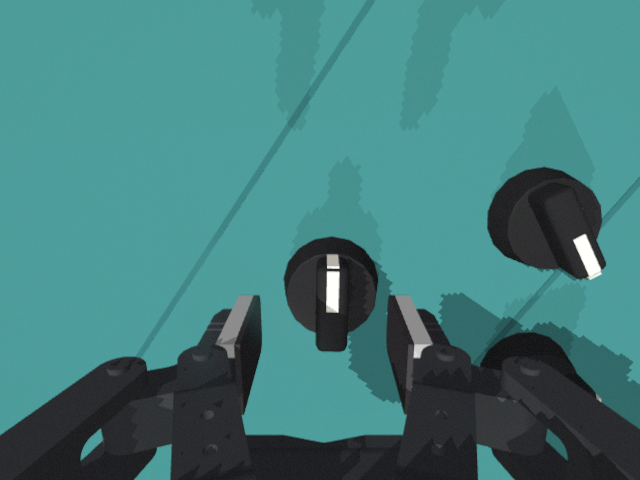

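move_arm --motion "0 0 0 -9 3 0 45; 0 0 0 0 0 0 45; 0 0 0 0 0 0 45; 0 0 0 0 0 0 14; 0 0 0 0 0 0 14; 0 0 0 0 0 0 14; 0 0 0 0 0 0 14; 0 0 0 0 0 0 14" --grip_force 25

```text
clock: 5.68
position: [0.4249, -0.3579, 0.0226]
eef_rot: [[0.82, 0.572, -0.0], [0.572, -0.82, 0.0], [-0.0, -0.0, -1.0]]
force: [-0.2, 0.4, -0.1]
width: 0.014
```

```bash
python3 - <<'E'
from h import *
np.set_printoptions(precision=4,suppress=True)
s,c,im=shot('w5.png');R=np.array(s['eef_rot']);P=np.array(s['position'])
print(s['clock'],P,R[:,0],s['dq'],s['width'],s['force'])
save('scene','s5.png')
im=cv2.imread('pics/s5.png'); x0,y0=140,220
cv2.imwrite('pics/c7.png',cv2.resize(im[y0:y0+95,x0:x0+100],None,fx=6,fy=6,interpolation=cv2.INTER_CUBIC))
E
```

```text
5.6833 [ 0.4249 -0.3579  0.0226] [ 0.8202  0.5721 -0.    ] [-0.0026  0.0073  0.0691  0.0378 -0.03   -0.0314] 0.013998747541286273 [-0.1808  0.4329 -0.1248]
```

View pics/w5.png

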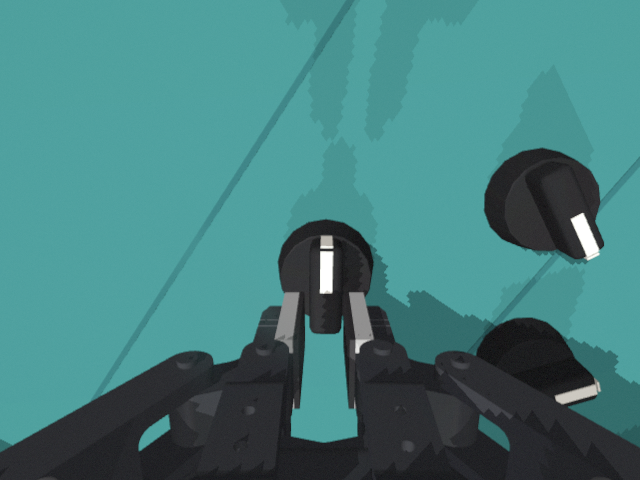

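View pics/c7.png

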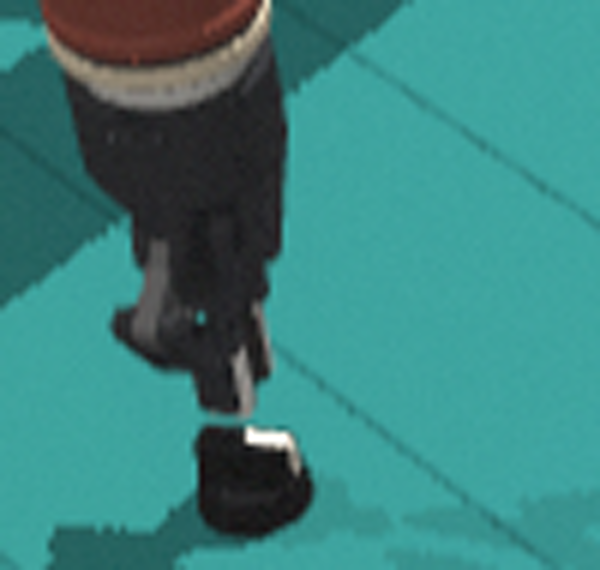

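move_arm --motion "0 0 0 0 0 0 5; 0 0 0 0 0 0 5; 0 0 0 0 0 0 5" --grip_force 20

```text
clock: 6.03
position: [0.4249, -0.358, 0.0226]
eef_rot: [[0.82, 0.572, -0.0], [0.572, -0.82, 0.0], [-0.0, -0.0, -1.0]]
force: [0.2, 0.1, -0.9]
width: 0.0047
```

move_arm --motion "0 0 0 0 0 0 40; 0 0 0 0 0 0 40; 0 0 0 0 1 0 40; 0 0 0 0 0 10 40; 0 0 0 0 0 14 40; 0 0 0 0 0 0 40; 0 0 0 0 0 0 40; 0 0 0 0 0 0 40"

```text
clock: 6.7
position: [0.4254, -0.3588, -0.0015]
eef_rot: [[0.82, 0.572, -0.0], [0.572, -0.82, 0.0], [-0.0, -0.0, -1.0]]
force: [-0.2, -0.7, 0.6]
width: 0.0405
```

```bash
python3 - <<'E'
from h import *
np.set_printoptions(precision=4,suppress=True)
s,c,im=shot('w6.png');R=np.array(s['eef_rot']);P=np.array(s['position'])
print(s['clock'],P,R[:,0],s['dq'],s['width'],s['force'])
save('scene','s6.png')
for n in ('w6','s6'):
  im=cv2.imread('pics/%s.png'%n)
  b=im[180:430,190:470] if n=='w6' else im[220:315,140:240]
  k=2 if n=='w6' else 5
  cv2.imwrite('pics/c_%s.png'%n,cv2.resize(b,None,fx=k,fy=k,interpolation=cv2.INTER_CUBIC))
E
```

```text
6.7 [ 0.4254 -0.3588 -0.0015] [ 0.8203  0.572  -0.0001] [ 0.0125 -0.7661 -0.5623  0.0668 -0.1207 -0.0222] 0.040450480304181746 [-0.212  -0.7083  0.5666]
```

View pics/c_w6.png

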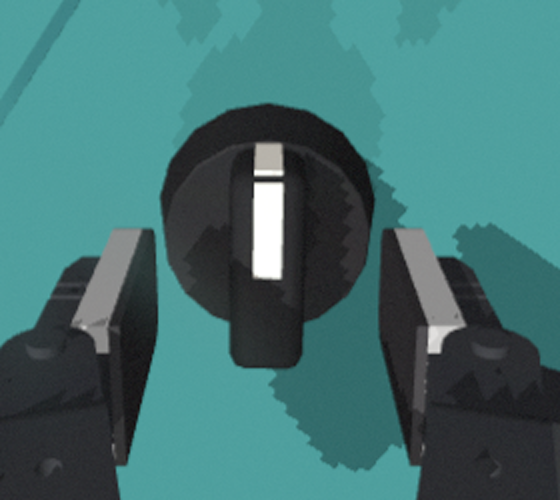

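View pics/c_s6.png

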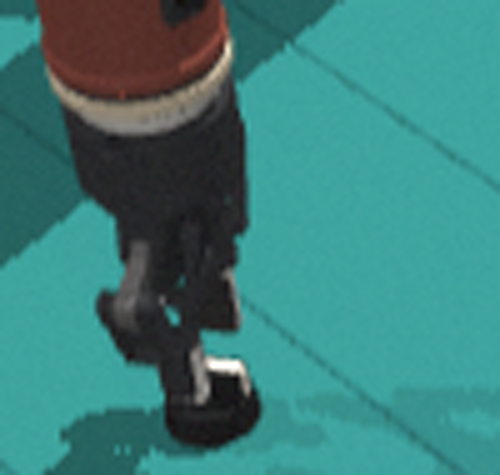

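move_arm --motion "0 0 0 0 0 6 40; 0 0 0 0 0 4 40; 0 0 0 0 0 0 40; 0 0 0 0 0 0 40"

```text
clock: 7.13
position: [0.4251, -0.3585, -0.0119]
eef_rot: [[0.82, 0.572, -0.001], [0.572, -0.82, 0.001], [-0.0, -0.001, -1.0]]
force: [-0.5, 0.3, 0.7]
width: 0.0398
```

```bash
python3 - <<'E'
from h import *
np.set_printoptions(precision=4,suppress=True)
s,c,im=shot('w7.png');R=np.array(s['eef_rot']);P=np.array(s['position'])
print(s['clock'],P,s['width'],s['force'])
for q in [(324,319),(324,267)]: pass
b=im[180:430,190:470,::-1]
cv2.imwrite('pics/c_w7.png',cv2.resize(b,None,fx=2,fy=2,interpolation=cv2.INTER_CUBIC))
C=-c[3].T@c[4]
for t in('knob_mid','knob_pointer'):
  z=.018 if t=='knob_mid' else .036
  for r in eyes.mark_of(t,'wrist'): w=atz('wrist',r['pixel'],z,c);print(t,r['pixel'],r['conf'],w,R.T@(w-P))
E
```

```text
7.1333 [ 0.4251 -0.3585 -0.0119] 0.039835821094189046 [-0.481   0.3041  0.6959]
knob_mid [596.5, 221.7] 0.83 [ 0.5077 -0.4199  0.018 ] [ 0.0327  0.0976 -0.03  ]
knob_mid [323.8, 308.0] 0.62 [ 0.4242 -0.359   0.018 ] [-0.0011 -0.0001 -0.0299]
knob_pointer [324.2, 276.0] 0.76 [ 0.4405 -0.3479  0.036 ] [ 0.0187  0.0001 -0.0479]
```

View pics/c_w7.png

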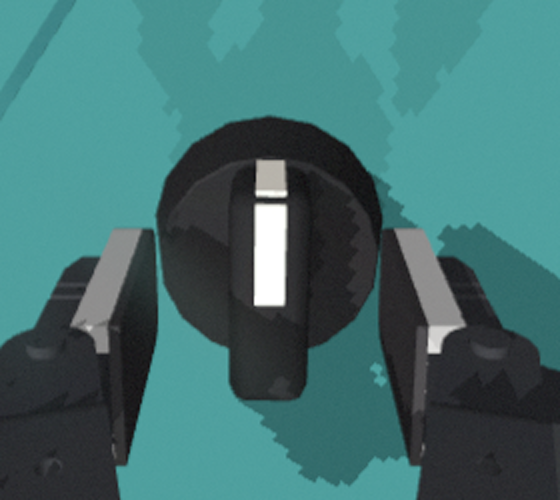

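move_arm --motion "0 0 0 0 0 2 40; 0 0 0 0 0 0 30; 0 0 0 0 0 0 20; 0 0 0 0 0 0 8; 0 0 0 0 0 0 8; 0 0 0 0 0 0 8; 0 0 0 0 0 0 8" --grip_force 50

```text
clock: 7.87
position: [0.4256, -0.359, -0.0133]
eef_rot: [[0.82, 0.572, 0.0], [0.572, -0.82, -0.0], [0.0, 0.0, -1.0]]
force: [-0.2, -0.4, 0.7]
width: 0.0124
```

```bash
python3 - <<'E'
from h import *
np.set_printoptions(precision=4,suppress=True)
s,c,im=shot('w8.png');R=np.array(s['eef_rot']);P=np.array(s['position'])
print(s['clock'],P,s['width'],s['force'],R)
b=im[180:430,190:470,::-1]
cv2.imwrite('pics/c_w8.png',cv2.resize(b,None,fx=2,fy=2,interpolation=cv2.INTER_CUBIC))
save('scene','s8.png');im=cv2.imread('pics/s8.png')
cv2.imwrite('pics/c_s8.png',cv2.resize(im[220:315,140:240],None,fx=5,fy=5,interpolation=cv2.INTER_CUBIC))
E
```

```text
7.8667 [ 0.4256 -0.359  -0.0133] 0.012382033983922496 [-0.2442 -0.3518  0.7318] [[ 0.8203  0.572   0.0002]
 [ 0.572  -0.8203 -0.0002]
 [ 0.      0.0003 -1.    ]]
```

View pics/c_w8.png

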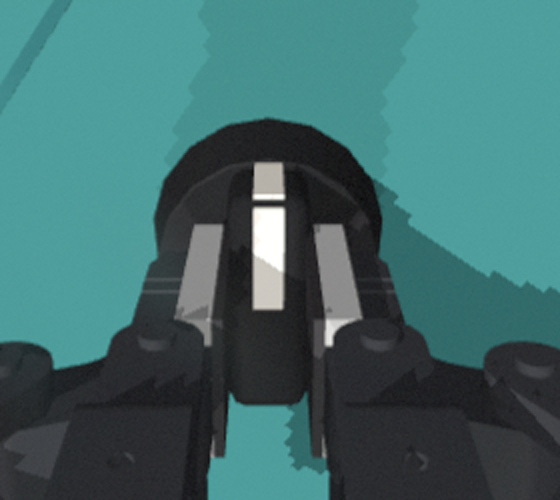

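View pics/c_s8.png

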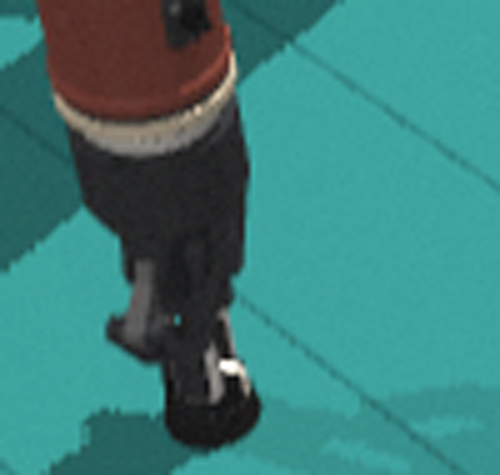

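move_arm --motion "0 0 0 0 0 0 8; 0 0 0 0 0 -10 8; 0 0 0 0 0 -30 8; 0 0 0 0 0 -38 8; 0 0 0 0 0 -38 8; 0 0 0 0 0 -28 8; 0 0 0 0 0 0 8" --grip_force 80

```text
clock: 8.55
position: [0.4286, -0.3622, 0.1388]
eef_rot: [[0.82, 0.572, 0.008], [0.572, -0.82, -0.009], [0.001, 0.012, -1.0]]
force: [0.8, -1.4, -0.1]
width: 0.0111
```

move_arm --motion "0 0 3.8 19.7 -23.1 0 8; 0 0 3.8 18.2 -24.4 0 8; 0 0 3.8 16.5 -25.6 0 8; 0 0 3.8 14.7 -26.6 0 8; 0 0 3.8 13 -27.5 0 8; 0 0 3.8 11 -28.3 0 8; 0 0 3.8 9 -29 0 8; 0 0 3.8 7.2 -29.5 0 8; 0 0 3.8 5.2 -30 0 8; 0 0 3.8 3.2 -30.2 0 8; 0 0 3.8 1.2 -30.4 0 8; 0 0 3.8 -0.9 -30.4 0 8"

```text
clock: 9.55
position: [0.459, 0.0059, 0.1301]
eef_rot: [[0.982, -0.189, -0.001], [-0.189, -0.982, 0.0], [-0.001, 0.0, -1.0]]
force: [0.3, -0.2, -0.6]
width: 0.0118
```

move_arm --motion "0 0 0 0 0 0 8; 0 0 0 0 0 0 8; 0 0 0 0 0 0 8; 0 0 0 0 0 0 8; 0 0 0 0 0 0 8"

```text
clock: 9.97
position: [0.4597, 0.0033, 0.1305]
eef_rot: [[0.982, -0.187, -0.0], [-0.187, -0.982, -0.0], [-0.0, 0.0, -1.0]]
force: [-0.0, -0.4, -2.3]
width: 0.0113
```

```bash
python3 - <<'E'
from h import *
np.set_printoptions(precision=4,suppress=True)
s,c,im=shot('w9.png');R=np.array(s['eef_rot']);P=np.array(s['position'])
print(s['clock'],P,s['width'],s['force'],np.degrees(np.arctan2(R[1,0],R[0,0])),s['q'])
for t in('stem_tip','knob_mid','knob_pointer'):
  for r in eyes.mark_of(t,'wrist'): w=atz('wrist',r['pixel'],.095 if t[0]=='s' else P[2]+.0313+(.018 if 'po' in t else 0),c);print(t,r['pixel'],r['conf'],w,R.T@(w-P))
E
```

```text
9.9667 [0.4597 0.0033 0.1305] 0.011323958429951231 [-0.005  -0.3594 -2.3424] -10.782889770540395 [ -9.4255  -7.3058 115.104   -0.0144  72.2221  91.3618]
stem_tip [322.3, 95.2] 0.58 [ 0.5373 -0.0112  0.095 ] [ 0.0789 -0.0003  0.0354]
knob_mid [320.8, 307.7] 0.62 [0.4597 0.004  0.1618] [-0.0002 -0.0007 -0.0313]
knob_pointer [322.3, 279.1] 0.56 [ 0.4777 -0.      0.1798] [ 0.0182 -0.0001 -0.0493]
```

View pics/w9.png

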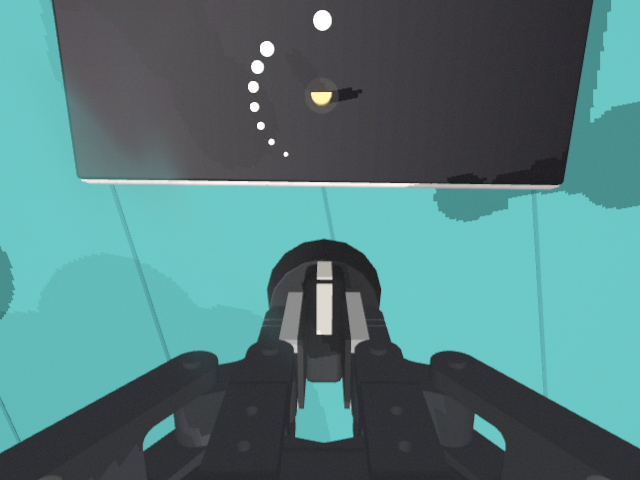

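```bash
python3 - <<'E'
from h import *
np.set_printoptions(precision=4,suppress=True)
im=cv2.imread('pics/w9.png'); s=telemetry.observe(); print(s['clock'],s['position'])
P=np.array(s['position']);R=np.array(s['eef_rot']); c=cam('wrist')
x0,y0=285,5
cv2.imwrite('pics/c_w9.png',cv2.resize(im[y0:y0+110,x0:x0+80],None,fx=5,fy=5,interpolation=cv2.INTER_CUBIC))
b=im.astype(int)
m=(b[:,:,2]-b[:,:,0]>60)&(b[:,:,2]>180); m[130:]=0
v,u=np.nonzero(m); print('stem',len(u),u.min(),u.max(),v.min(),v.max(),u.mean(),v.mean())
for r in range(v.min(),v.max()+1): print(r,u[v==r].min(),u[v==r].max())
m=(b.min(2)>200); m[40:]=0; m[:,:300]=0;m[:,350:]=0
v,u=np.nonzero(m); dot=(u.mean(),v.mean()); print('dot',dot,u.min(),u.max(),v.min(),v.max())
D=atz('wrist',dot,.072,c)
# side edges & front edge
g=cv2.cvtColor(im,cv2.COLOR_BGR2GRAY)
fe=[]
for uu in range(100,550,10):
    col=b[150:200,uu,0]  # blue high on rim
    k=np.argmax(np.diff(b[150:200,uu].sum(1))); fe.append((uu,150+k+.5))
fe=np.array(fe); w=np.array([atz('wrist',q,.072,c) for q in fe]); a=np.polyfit(w[:,1],w[:,0],1); res=w[:,0]-np.polyval(a,w[:,1]); 
k=abs(res)<.002; a=np.polyfit(w[k,1],w[k,0],1); print('front edge yaw',np.degrees(np.arctan(a[0]))*-1, k.sum())
for v0 in (91.5,92.5,93.5):
  T=atz('wrist',(321,v0),.095,c); print(T,R.T@(T-P),'dot',D,R.T@(D-P),np.degrees(np.arctan2(*(D-T)[1::-1])),np.linalg.norm((D-T)[:2]))
E
```

```text
10.1667 [0.4599 0.0036 0.1306]
stem 218 311 331 92 104 320.79357798165137 97.08715596330275
92 311 331
93 311 331
94 311 331
95 311 331
96 311 330
97 312 330
98 312 329
99 312 329
100 313 328
101 314 328
102 315 327
103 316 325
104 318 323
dot (np.float64(321.9189189189189), np.float64(19.87837837837838)) 313 331 10 30
front edge yaw -11.495118379016693 45
[ 0.5392 -0.0105  0.095 ] [ 0.0805 -0.001   0.0356] dot [ 0.5739 -0.0175  0.072 ] [ 0.116  -0.0006  0.0586] -11.393862790609505 0.03542375541309414
[ 0.5388 -0.0104  0.095 ] [ 0.0801 -0.001   0.0356] dot [ 0.5739 -0.0175  0.072 ] [ 0.116  -0.0006  0.0586] -11.387644829607938 0.03587356391627141
[ 0.5383 -0.0103  0.095 ] [ 0.0796 -0.001   0.0356] dot [ 0.5739 -0.0175  0.072 ] [ 0.116  -0.0006  0.0586] -11.381573643863275 0.03632391544453893
```

View pics/c_w9.png

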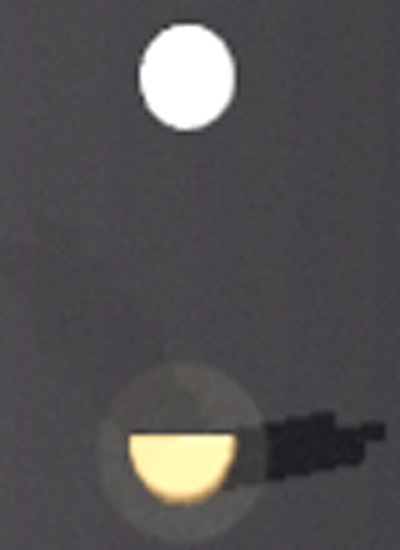

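```bash
python3 - <<'E'
from h import *
np.set_printoptions(precision=4,suppress=True)
im=cv2.imread('pics/w9.png'); s=telemetry.observe()
P=np.array(s['position']);R=np.array(s['eef_rot']); c=cam('wrist')
x0,y0=255,225
cv2.imwrite('pics/c_k9.png',cv2.resize(im[y0:y0+165,x0:x0+140],None,fx=3.6,fy=3.6,interpolation=cv2.INTER_CUBIC))
b=im.astype(int)
m=(b.min(2)>140); m[:258]=0;m[345:]=0;m[:,:312]=0;m[:,336:]=0
v,u=np.nonzero(m)
for r in range(v.min(),v.max()+1,3):
  k=v==r
  if k.any(): print(r,u[k].min(),u[k].max())
k=(v>284)&(v<332); a=np.polyfit(v[k],u[k],1)
zt=P[2]+.0493
for q in [(np.polyval(a,x),x) for x in (262,281,283,334.5)]+[(323,381)]:
  w=atz('wrist',q,zt,c); print(q,R.T@(w-P))
A,B=[R.T@(atz('wrist',(np.polyval(a,x),x),zt,c)-P) for x in (334,284)]; print(np.degrees(np.arctan2(*(B-A)[1::-1])))
# skirt bottom outline extremes at underside
for q in [(267,300),(381,300),(324,239)]: print(q,R.T@(atz('wrist',q,P[2]+.0133,c)-P))
E
```

```text
262 318 330
265 318 330
268 317 330
271 317 331
274 317 331
277 317 331
286 317 331
289 317 331
292 317 331
295 317 331
298 317 331
301 317 331
304 317 331
307 317 331
310 317 331
313 317 331
316 317 331
319 317 331
322 317 331
325 317 331
328 317 331
331 316 331
334 317 330
(np.float64(324.10385876923266), 262) [ 0.0241  0.0005 -0.0493]
(np.float64(324.05168525472095), 281) [ 0.0176  0.0005 -0.0493]
(np.float64(324.046193305825), 283) [ 0.0169  0.0005 -0.0493]
(np.float64(323.90477562175386), 334.5) [-0.0017  0.0004 -0.0493]
(323, 381) [-0.0197  0.0001 -0.0493]
0.1500439742770271
(267, 300) [-0.005  -0.0235 -0.0133]
(381, 300) [-0.005   0.0244 -0.0133]
(324, 239) [ 0.0216  0.0005 -0.0133]
```

View pics/c_k9.png

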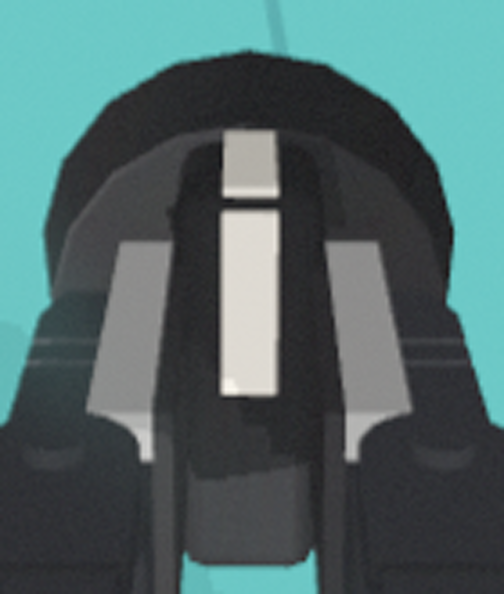

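move_arm --motion "0 0 0.4 20 -0.4 0 8; 0 0 0 30 -0.5 0 8; 0 0 0 24 -0.5 0 8; 0 0 0 7.4 0 8 8; 0 0 0 0 0 20 8; 0 0 0 0 0 14 8; 0 0 0 0 0 0 8; 0 0 0 0 0 0 8; 0 0 0 0 0 0 8; 0 0 0 0 0 0 8"

```text
clock: 11.0
position: [0.541, -0.0101, 0.09]
eef_rot: [[0.981, -0.193, 0.002], [-0.193, -0.981, -0.0], [0.002, -0.0, -1.0]]
force: [0.2, -0.4, -1.3]
width: 0.0112
```

```bash
python3 - <<'E'
from h import *
np.set_printoptions(precision=4,suppress=True)
s,c,im=shot('w10.png');R=np.array(s['eef_rot']);P=np.array(s['position'])
print(s['clock'],P,s['width'],s['force'],np.degrees(np.arctan2(R[1,0],R[0,0])))
K=P+R@np.array([-.0014,.0004,0]); print('knob axis',K,'stem .5386 -.0104; err tool', R.T@(np.array([.5386,-.0104,0])-K))
save('scene','s10.png');im=cv2.imread('pics/s10.png')
cv2.imwrite('pics/c_s10.png',cv2.resize(im[160:270,250:380],None,fx=5,fy=5,interpolation=cv2.INTER_CUBIC))
E
```

```text
11.0 [ 0.541  -0.0101  0.09  ] 0.011206014812395856 [ 0.2183 -0.3529 -1.3376] -11.119351636577157
knob axis [ 0.5396 -0.0102  0.09  ] stem .5386 -.0104; err tool [-0.0011  0.0004  0.09  ]
```

View pics/w10.png

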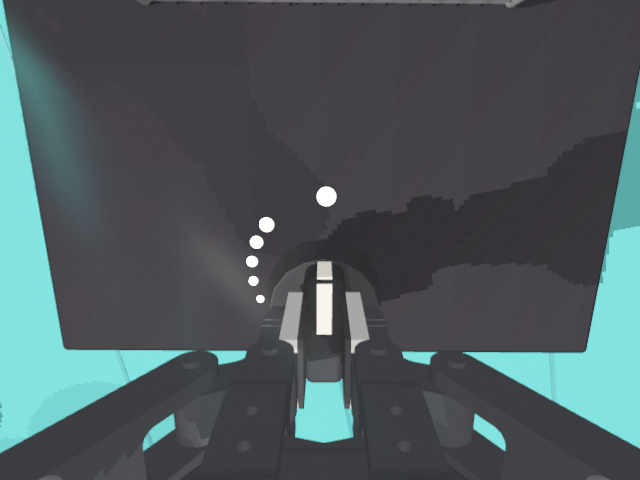

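View pics/c_s10.png

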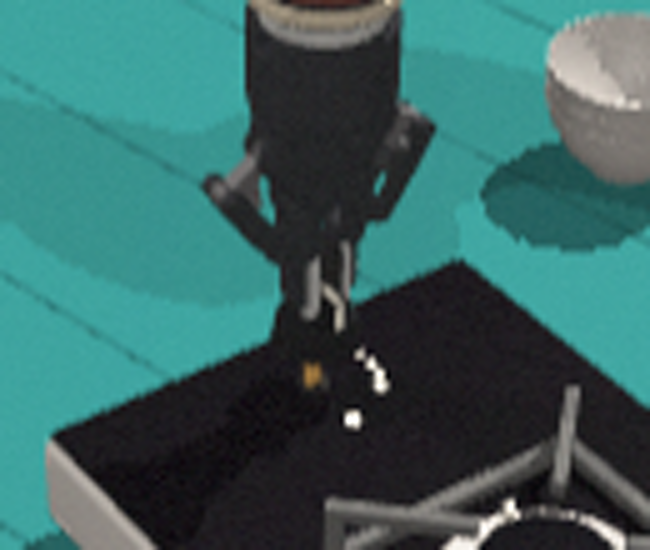

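```bash
python3 - <<'E'
from h import *
np.set_printoptions(precision=4,suppress=True)
im=cv2.imread('pics/w10.png'); s=telemetry.observe()
P=np.array(s['position']);R=np.array(s['eef_rot']); c=cam('wrist')
print(s['clock'],P)
b=im.astype(int);m=(b.min(2)>200); m[215:]=0;m[:180]=0; m[:,:305]=0;m[:,350:]=0
v,u=np.nonzero(m); dot=(u.mean(),v.mean()); D=atz('wrist',dot,.072,c); 
h=np.array([np.cos(np.radians(-11.4)),np.sin(np.radians(-11.4)),0]); S=D-.036*h
print(dot,len(u),D,S,'stem in tool',R.T@(S-P))
E
```

```text
11.1 [ 0.5409 -0.01    0.0899]
(np.float64(325.91849529780563), np.float64(196.07836990595612)) 319 [ 0.5736 -0.0178  0.072 ] [ 0.5383 -0.0107  0.072 ] stem in tool [-0.0025  0.0011  0.0179]
```

move_arm --motion "0 0 0.2 -1.1 0.6 0 8; 0 0 0 0 0 2 8; 0 0 0 0 0 2 8; 0 0 0 0 0 2 8; 0 0 0 0 0 2 8; 0 0 0 0 0 2 8; 0 0 0 0 0 0 8; 0 0 0 0 0 0 8"

```text
clock: 11.77
position: [0.5395, -0.0103, 0.0786]
eef_rot: [[0.981, -0.196, 0.001], [-0.196, -0.981, -0.0], [0.001, -0.0, -1.0]]
force: [3.2, 0.4, -3.2]
width: 0.0114
```

move_arm --motion "0 0 0 0 0 1 8; 0 0 0 0 0 1 8; 0 0 0 0 0 0 8; 0 0 0 0 0 0 8"

```text
clock: 12.1
position: [0.5396, -0.0104, 0.077]
eef_rot: [[0.981, -0.196, 0.002], [-0.196, -0.981, -0.0], [0.002, -0.0, -1.0]]
force: [4.0, -0.9, -0.0]
width: 0.0117
```

```bash
python3 - <<'E'
from h import *
np.set_printoptions(precision=4,suppress=True)
for i in range(3):
  s=telemetry.observe();print(s['clock'],s['position'],s['force'],s['ft_torque'],s['width']); eyes.get_image('wrist')
save('scene','s11.png');im=cv2.imread('pics/s11.png')
cv2.imwrite('pics/c_s11.png',cv2.resize(im[190:260,270:350],None,fx=7,fy=7,interpolation=cv2.INTER_CUBIC))
E
```

```text
12.1 [ 0.5396 -0.0104  0.077 ] [ 3.9673 -0.8653 -0.0007] [-0.2059 -0.9164 -0.0146] 0.011693277018915017
12.15 [ 0.5396 -0.0104  0.077 ] [ 3.685  -1.7743  0.1166] [-0.1413 -0.9283 -0.0134] 0.011509718310508217
12.2 [ 0.5396 -0.0104  0.077 ] [ 4.7278 -1.0544  0.7176] [-0.2043 -1.0342 -0.0256] 0.011352303024091253
```

View pics/c_s11.png

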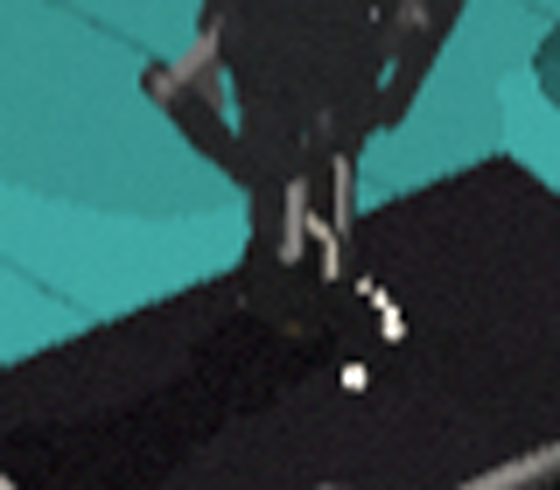

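move_arm --motion "0 0 0 0.6 0 0 8; 0 0 0 0 0 1 8; 0 0 0 0 0 1 8; 0 0 0 0 0 0 8; 0 0 0 0 0 0 8"

```text
clock: 12.72
position: [0.5397, -0.0104, 0.0746]
eef_rot: [[0.981, -0.196, 0.001], [-0.196, -0.981, -0.0], [0.001, 0.0, -1.0]]
force: [4.7, -1.2, -0.7]
width: 0.0113
```

move_arm --motion "0 0 0 0.6 0 1 8; 0 0 0 0 0 1 8; 0 0 0 0 0 1 8; 0 0 0 0 0 0 8; 0 0 0 0 0 0 8"

```text
clock: 13.13
position: [0.5398, -0.0104, 0.0712]
eef_rot: [[0.981, -0.196, -0.001], [-0.196, -0.981, 0.0], [-0.001, 0.0, -1.0]]
force: [3.8, -0.8, -0.5]
width: 0.0114
```

move_arm --motion "0 0 0 0.4 0 1 8; 0 0 0 0 0 1 8; 0 0 0 0 0 1 8; 0 0 0 0 0 1 8; 0 0 0 0 0 0 8; 0 0 0 0 0 0 8"

```text
clock: 13.63
position: [0.5399, -0.0104, 0.067]
eef_rot: [[0.981, -0.196, -0.001], [-0.196, -0.981, 0.0], [-0.001, 0.0, -1.0]]
force: [1.1, 0.3, -3.2]
width: 0.0115
```

move_arm --motion "0 0 0 0 0 1 8; 0 0 0 0 0 1 8; 0 0 0 0 0 0 8; 0 0 0 0 0 0 8; 0 0 0 0 0 0 8"

```text
clock: 14.05
position: [0.5401, -0.0105, 0.0657]
eef_rot: [[0.981, -0.196, -0.001], [-0.196, -0.981, 0.0], [-0.001, 0.0, -1.0]]
force: [-2.3, 0.8, 2.9]
width: 0.0116
```

```bash
python3 - <<'E'
from h import *
np.set_printoptions(precision=4,suppress=True)
for i in range(2):
  s,c,im=shot('w12.png');print(s['clock'],s['position'],s['force'],s['ft_torque'],s['width'])
save('scene','s12.png');im=cv2.imread('pics/s12.png')
cv2.imwrite('pics/c_s12.png',cv2.resize(im[190:260,270:350],None,fx=7,fy=7,interpolation=cv2.INTER_CUBIC))
E
```

```text
14.05 [ 0.5401 -0.0105  0.0657] [-2.2583  0.816   2.8958] [ 0.0424  0.3857 -0.0235] 0.011634216336823799
14.1 [ 0.5401 -0.0105  0.0656] [-2.3075  0.1022  2.5782] [-0.0056  0.3711  0.036 ] 0.011691123500466685
```

View pics/c_s12.png

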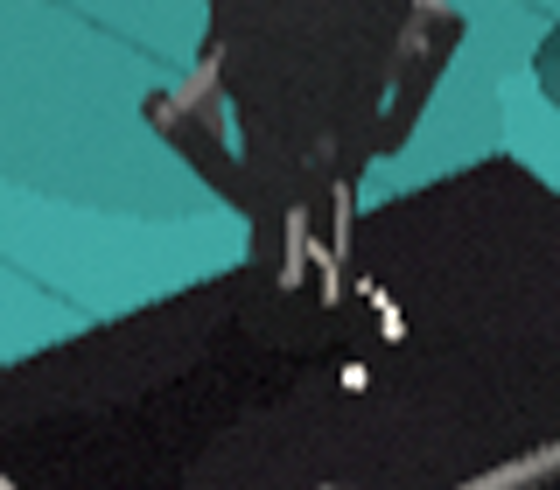

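View pics/w12.png

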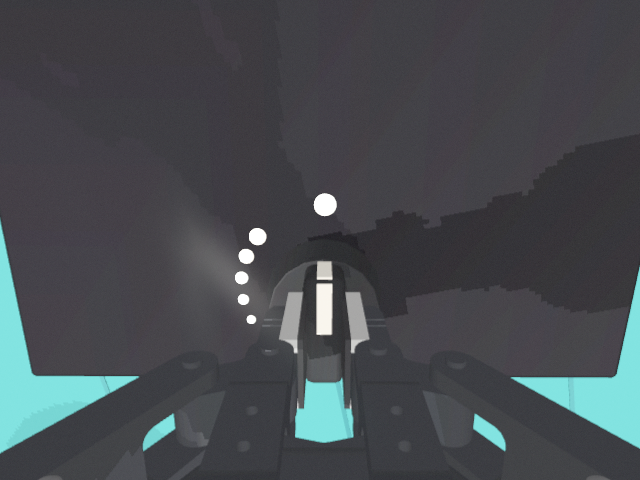

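move_arm --motion "0 0 0 -0.4 0 1 8; 0 0 0 0 0 1 8; 0 0 0 0 0 1 8; 0 0 0 0 0 1 8; 0 0 0 0 0 0 8; 0 0 0 0 0 0 8; 0 0 0 0 0 0 8"

```text
clock: 14.78
position: [0.5401, -0.0105, 0.0619]
eef_rot: [[0.981, -0.196, 0.0], [-0.196, -0.981, -0.0], [0.0, -0.0, -1.0]]
force: [-3.5, 1.2, 7.1]
width: 0.0118
```

move_arm --motion "0 0 0 -0.3 0 1 8; 0 0 0 0 0 1 8; 0 0 0 0 0 0 8; 0 0 0 0 0 0 8; 0 0 0 0 0 0 8" --grip_force 100

```text
clock: 15.2
position: [0.5402, -0.0105, 0.0607]
eef_rot: [[0.981, -0.196, 0.001], [-0.196, -0.981, -0.0], [0.001, 0.0, -1.0]]
force: [-4.4, 1.0, 10.3]
width: 0.0113
```

move_arm --motion "0 0 0 0 0 1 8; 0 0 0 0 0 1 8; 0 0 0 0 0 0 8; 0 0 0 0 0 0 8; 0 0 0 0 0 0 8; 0 0 0 0 0 0 8"

```text
clock: 15.7
position: [0.5405, -0.0105, 0.0604]
eef_rot: [[0.981, -0.196, 0.001], [-0.196, -0.981, -0.0], [0.001, 0.0, -1.0]]
force: [-9.9, 1.2, 21.7]
width: 0.0107
```

move_arm --motion "0 0 0 -0.8 0 0 8; 0 0 0 0 0 0 8; 0 0 0 0 0 0 8; 0 0 0 0 0 0 8; 0 0 0 0 0 0 8; 0 0 0 0 0 0 8"

```text
clock: 16.2
position: [0.5404, -0.0105, 0.0604]
eef_rot: [[0.981, -0.196, 0.003], [-0.196, -0.981, -0.001], [0.003, 0.0, -1.0]]
force: [-7.4, 0.7, 20.6]
width: 0.0112
```

```bash
python3 - <<'E'
from h import *
np.set_printoptions(precision=4,suppress=True)
for i in range(3):
  s,c,im=shot('w13.png');print(s['clock'],s['position'],s['force'],s['ft_torque'],s['width'],s['dq'].round(3) if hasattr(s['dq'],'round') else '')
save('scene','s13.png');im=cv2.imread('pics/s13.png')
a=cv2.resize(im[190:260,270:350],None,fx=6,fy=6,interpolation=cv2.INTER_CUBIC)
w=cv2.imread('pics/w13.png')[180:390,230:420]; w=cv2.resize(w,None,fx=2,fy=2)
o=np.zeros((420,860,3),np.uint8); o[:420,:480]=a[:420]; o[:420,480:860]=w
cv2.imwrite('pics/c13.png',cv2.resize(o,(800,390))); save('top','t13.png')
P=np.array(s['position']);R=np.array(s['eef_rot']);b=w=cv2.imread('pics/w13.png').astype(int);m=(b.min(2)>200); m[235:]=0;m[:180]=0; m[:,:305]=0;m[:,350:]=0
v,u=np.nonzero(m);D=atz('wrist',(u.mean(),v.mean()),.072,c);print(R.T@(D-P))
E
```

```text
16.2 [ 0.5404 -0.0105  0.0604] [-7.4409  0.6862 20.63  ] [0.1295 1.4308 0.0408] 0.011213429676636629 [ 0.074  0.003 -0.001  0.059  0.115  0.017]
16.25 [ 0.5404 -0.0105  0.0604] [-7.0995  0.6809 20.1257] [0.1292 1.2821 0.0231] 0.010855302332674007 [ 0.064 -0.007  0.086  0.025 -0.038 -0.017]
16.3 [ 0.5404 -0.0105  0.0605] [-7.11    0.5703 21.0347] [0.1728 1.2946 0.0078] 0.010817246512583884 [ 0.032 -0.022  0.004  0.005 -0.011  0.046]
[ 0.0342  0.0008 -0.0114]
```

View pics/c13.png

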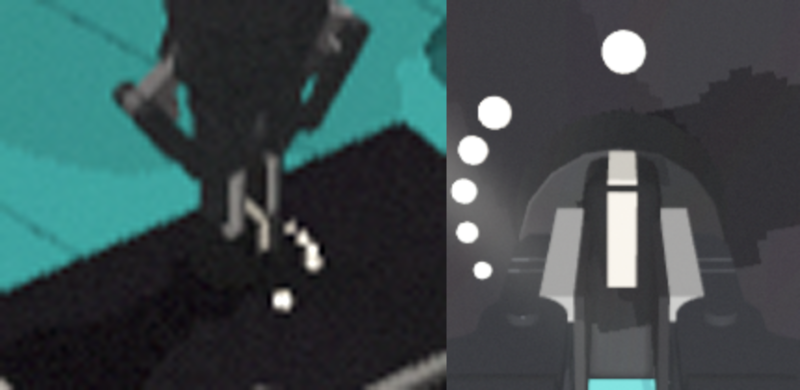

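View pics/t13.png

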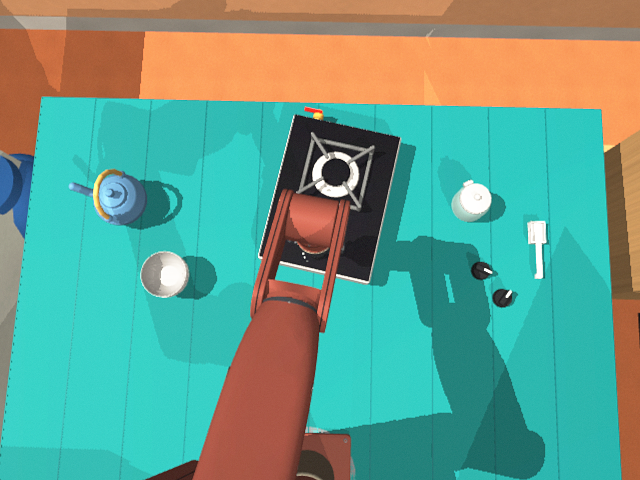

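```bash
python3 -c "
from h import *
print(ctrl.finish_job()); s=telemetry.observe(); print(s['clock'],s['position'],s['force'],s['width'])"
```

```text
the job is handed in; nothing more can be done
None
the job is handed in; nothing more can be done
```

I picked up the nearest knob, turned it so its pointer faces the off dot, pushed it onto the D stem and pressed it to the stop. The job was handed in at about 16.5 s with the gripper still holding the knob down. The hand-in reports no verdict.

**Last checks**
- **Press depth:** the spring was first felt near z ≈ 0.0665 m. The tool then stopped moving at z ≈ 0.0604 m, about 6 mm of press. Another 2 mm of commanded push only raised the force to about 20 N, so the stem is on its stop.
- **Direction and grip:** in the wrist picture the pointer faces the off dot, and the knob still sits in the fingers as it did after the lift.
- **Other things:** in the top picture the bowls, teapot, sugar pot, scoop and the two look-alike knobs are where they were.

**What disagreed**
- **Fingertip position:** the fingertips appeared about 35–40 mm short of the reported TCP. My first closing was therefore above the knob, where the fingers shut on nothing. I corrected the height from the pictures, so the reported TCP went below the board during the grasp.
- **Finger opening:** it read 11–12 mm on a wing stated to be 14 mm thick.
- **Sideways load:** about 7 N of sideways force remained on the knob at the end.

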